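# Roll a damp plaster mould onto the drying rack

### The arm

A 7-joint arm with a two-finger parallel gripper is mounted at the origin on the work surface. World frame = base frame: x ahead of the robot, y to its left, z up, the work surface at z = 0. Lengths are in mm, angles in rad, forces in N, time in s.
With the tool pointing down it reaches from about 425 to 1025 mm from the base axis. Payload 3.6 kg.
Tool frame: the origin (TCP) lies at the very end of the fingers, on their centre line; the grasp point (between the pads) lies 19 mm behind it; x points along the fingers, y is the direction in which the jaws open and shut, and the axes are right-handed (so a half turn about x gives the same grasp; the last joint's range is limited). The gripper opens to 85 mm and grips with 20 to 120 N. Pads are 22 mm wide; open, the fingers measure 114 mm over their backs; the gripper's body (76 mm by 85 mm) begins 54 mm behind the grasp point. The pads swing forward as they close: fully open they stand 13 mm farther back than shut.
Start: joints at [-1.349, 0.591, 0.048, 1.609, -0.033, 0.943, -0.034], TCP at [224.474, 689.377, 231.302] pointing down, gripper open.
Joint ranges: [-2.69, 2.69], [-0.47, 2.24], [-1.27, 1.36], [0.19, 2.51], [-1.53, 4.68], [0.08, 2.07], [-3.09, 3.09]. Speed limits (rad/s): [2.57, 2.57, 3.14, 3.14, 3.14, 3.14, 3.14].

### API

Orientations are given as a unit quaternion [w, x, y, z].
In Python, from cell import ctrl, eyes, job gives the robot as it stands.
- The arm moves only by the tool jog_arm, never from a script. Its arguments are lists of equal length, an entry for each row: "hand": the opening, from 0 (shut) to 1 (fully open); "delta_pos": the shift along the tool's x, y, z in mm, a list of three; "spin": the turn about the tool's x in degrees. In form: {"hand": [hand, ...], "delta_pos": [[x, y, z], ...], "spin": [spin, ...]}. A call has 1 to 10 rows; each row shifts and turns the commanded pose from where the row before left it, along the tool's axes as they then stand; what a row does not reach is not made up. A row lasts 1/10 s, in which the tool goes at most 50 mm and 8.59 degrees, less where a joint would pass 70% of its speed; a pose out of reach is approached as far as the arm can. A call with a gripper value outside its range is refused whole. The fingers move at their own pace and stop on an object; "force" is the grip in N (left out, the last holds). Time passes only in rows, so rows that do not move let the fingers close. It gives the time, the measured TCP pose, the force and the opening at its end, in the units of the state.
- ctrl.observe(): the state, without advancing time (a new reading comes with each control period).
- eyes.snapshot(name): name is "scene" or "top" or "wrist"; returns the picture (384x512x3 uint8, red, green, blue); there is no depth.
- eyes.get_calibration(name): a dict with "K" (3x3 intrinsics, pixels), "k1" (the pictures are not rectified: a ray, as slopes to the right and down, at radius r is drawn at 1 + k1 r^2 times it, then the intrinsics apply), "R" (3x3) and "t" (3): a world point X has camera coordinates R X + t; the wrist camera has in their place "tool_from_camera" (4x4, takes a point from camera to tool coordinates, whose origin is the TCP and whose axes are the tool frame's). Camera axes: x right, y down, z forward; pixel columns grow to the right and rows downward; lengths in mm; the calibration is good to about 2 mm. A picture is of the moment at which its call begins: read the wrist's pose just before it. get_calibration takes no time and is no camera call.
- job.close_job(): hands the job in, once; it reports no verdict.
The state is a dict: "time": time; "q": joint angles; "joint_velocities": joint speeds; "joint_torque": joint torques, N m; "ee_pos": TCP position; "orientation": TCP orientation; "force": force on the tool from outside, world axes, zero at the start; "ft_torque": the same for the moment, N m; "width": opening from 0.0 (shut) to 1.0 (fully open).
Only numpy, scipy, OpenCV 4.12 (cv2) and the standard library are available. Lean on these libraries where they do the work, as an engineer would, in place of code of your own. Each camera call takes 0.05 s, during which the arm holds its last target.

### The job

The plaster mould with the blue straps stands mouth up with a damp base; it is too wide to pick up, so push it square up against the front edge of the slatted drying rack and roll it over that edge, steadily and not with a knock, onto its next face. Then slide it, mouth first, fully back against the rack's back rail, so that it lies flat and square on the slats with its damp base facing out over the front edge. Leave the green-strapped mould where it stands, and do not disturb the pots and tools around it.

Things in the scene. Friction and masses are not known exactly. Their poses are not given: they have to be found in the camera images.
- rack: Fixed low rack of wooden slats, 330 mm long. Origin: middle of its front edge, at bench level. Own x points level from the front edge in to the back rail (roughly world +y, within 0.35 rad), y along the edge, z up. Front edge: upright 12 mm step with black rubber nosing at x = 0. Slat tops 12 mm above the bench from x = 0 to 160 mm. Back rail at x = 160 to 180 mm, top 40 mm above the bench.
- mould_blue_center (a point): Centre of the mould to turn: loose white plaster block 100 x 100 mm, 120 high, 0.7 to 0.95 kg, two blue straps, grey damp band at its base. Stands upright 30 to 90 mm short of the rack's front edge, within 0.2 rad of square, 70 to 90 mm to one side of the rack's middle. Point 60 mm above the base; own z points from base to mouth, x roughly along the rack's x. Friction on wood about 0.5 to 0.7.
- mould_blue_mouth (a point): Centre of that mould's mouth face (on top at the start), 60 mm from its centre; a round blind hole 64 mm wide and 95 mm deep opens here, with a blue painted dot at each corner. Axes as for the centre. When the mould lies on the slats with its mouth against the back rail, its centre is at rack x = 100 mm, 62 mm above the bench.
- mould_blue_base (a point): Centre of that mould's damp base face, 60 mm from its centre on the other side; axes as for the centre.
- mould_green_center (a point): Centre of the other mould, the same block with green straps, green dots on top and no damp band, loose, standing mouth up 70 to 90 mm to the other side of the rack's middle. It stays.
- paddle: Wooden beating paddle lying on the bench to the right, 290 mm long, 19 mm high; origin on its underside at the neck, handle along its -x. Stays.
- anvil: Stone mushroom-shaped potter's anvil, 72 mm wide, 70 mm high, on the bench to the right; origin at the centre of its underside. Stays.
- bowl: Red clay bowl, 120 mm wide, 50 mm high, on the bench to the right; origin at the centre of its underside. Stays.
- slip_jar: White jar with a red cap, 68 mm wide, 100 mm high, on the bench beyond the rack's back rail; origin at the centre of its underside. Stays.
- cup: Brown clay cup, 76 mm wide, 85 mm high, on the bench beyond the rack's back rail; origin at the centre of its underside. Stays.
- rolling_pin: Wooden rolling pin lying on the bench to the left, beyond the rack's back rail, 280 mm long along its x, 40 mm thick; origin on its underside at the middle. Stays.
Mind the look-alikes: they are no part of the job. What is shaped like the part that bears mould_blue_center but orange is not meant.

How it is judged:
By the outcome, as a careful person would: the job done as asked, in the order asked, and still so for the second after the job is handed in, with the robot touching nothing.
It also fails if it takes over 54 s, if anything falls off the work surface, if the arm or the gripper's body presses on something with over 40 N, if the wrist force passes 120 N, or if a joint passes its speed limit or range.

## Working session

There is one attempt and no reset: what is moved stays moved. The work goes in short steps, Python scripts to look and compute and a tool call to move; the robot and the scene stay as the last step left them, time stands still between calls to the robot, and variables do not carry over. Pictures are saved under pics/ and viewed, and the job is handed in when it is done.

Besides the shell and the picture viewer there is one more tool, called as a command line: name --pt "numbers of a row" for each row, then --argument value for the rest. jog_arm: Moves the arm, as the interface text tells. Its arguments: {"type":"object","properties":{"hand":{"type":"array","items":{"type":"number"}},"delta_pos":{"type":"array","items":{"type":"array","items":{"type":"number"}}},"spin":{"type":"array","items":{"type":"number"}},"force":{"type":"number"}},"required":["hand","delta_pos","spin"]}

```bash
mkdir -p pics; ls
cat > h.py <<'E'
import numpy as np, cv2
from cell import ctrl, eyes, job
def snap(n,f):
    im=eyes.snapshot(n); cv2.imwrite('pics/'+f,im[:,:,::-1]); return im
E
python3 - <<'E'
from h import *
for n in ['scene','top']:
    snap(n,n+'0.png')
    c=eyes.get_calibration(n); print({k:np.round(v,4).tolist() for k,v in c.items()})
print(eyes.get_calibration('wrist'))
print(ctrl.observe())
E
```

```text
pics
{'K': [[355.0982, 0.0, 258.8379], [0.0, 355.0982, 195.2464], [0.0, 0.0, 1.0]], 'k1': -0.0583, 'R': [[0.5007, 0.8655, -0.0127], [0.4555, -0.2759, -0.8464], [-0.7361, 0.418, -0.5324]], 't': [-267.4896, -148.3196, 1730.5688]}
{'K': [[462.106, 0.0, 254.63], [0.0, 462.106, 192.6739], [0.0, 0.0, 1.0]], 'k1': -0.1143, 'R': [[-0.0074, -0.9999, -0.0072], [-0.9987, 0.0078, -0.0501], [0.0501, 0.0068, -0.9987]], 't': [24.9982, 515.724, 1482.8556]}
{'K': array([[267.83638969,   0.        , 254.88264787],
       [  0.        , 267.83638969, 186.70453843],
       [  0.        ,   0.        ,   1.        ]]), 'k1': -0.002903387391242409, 'tool_from_camera': array([[ 3.69877733e-04, -2.75383880e-01,  9.61334272e-01,
        -1.42353488e+02],
       [ 9.99999618e-01,  8.63779974e-04, -1.37315931e-04,
         1.52373162e-01],
       [-7.92566698e-04,  9.61333955e-01,  2.75384094e-01,
        -7.12014592e+01],
       [ 0.00000000e+00,  0.00000000e+00,  0.00000000e+00,
         1.00000000e+00]])}
{'time': 0.1, 'q': array([-1.34949259,  0.59201107,  0.04827632,  1.60970468, -0.03330555,
        0.94276965, -0.03370672]), 'joint_velocities': array([ 0.00212072, -0.00215309,  0.001643  , -0.00259885, -0.0007339 ,
       -0.00037949,  0.001151  ]), 'joint_torque': array([ 4.80888775e-03, -5.49992537e+01,  1.55307792e+00, -1.98824519e+01,
        9.68917622e-03,  3.82083250e-03, -8.03191114e-06]), 'ee_pos': array([224.2158857 , 688.64591331, 230.262329  ]), 'orientation': array([ 0.69828782,  0.11007447,  0.69845264, -0.1115421 ]), 'force': array([0.69939033, 0.28842547, 0.13600418]), 'ft_torque': array([-0.01544599,  0.00529093,  0.0212665 ]), 'width': 1.0049493363147688}
```

View pics/scene0.png

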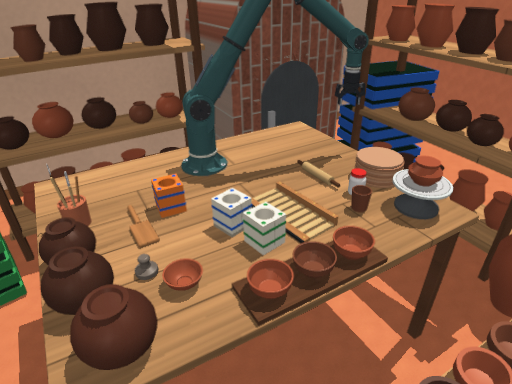

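View pics/top0.png

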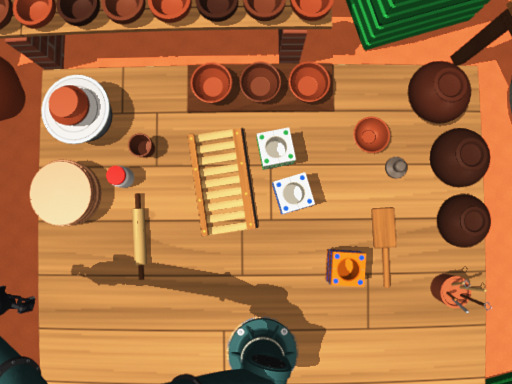

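The candidates are the white mould with blue straps at top (294,193), the white one with green straps at (277,147), and the orange decoy at (347,267). By the description it's (294,193). I'll check it in a close crop and measure.

```bash
cat >> h.py <<'E'
def rays(n,px):
    c=eyes.get_calibration(n);K,k1,R,t=c['K'],c['k1'],np.array(c['R']),np.array(c['t'])
    p=(np.atleast_2d(px).astype(float)-[K[0,2],K[1,2]])/[K[0,0],K[1,1]]
    s=p.copy()
    for _ in range(20): s=p/(1+k1*(s**2).sum(1,keepdims=True))
    d=np.c_[s,np.ones(len(s))]@R
    return -R.T@t,d
def onplane(n,px,z):
    o,d=rays(n,px); return o+d*((z-o[2])/d[:,2:])
def project(n,X):
    c=eyes.get_calibration(n);K,k1,R,t=c['K'],c['k1'],np.array(c['R']),np.array(c['t'])
    q=np.atleast_2d(X)@R.T+t; s=q[:,:2]/q[:,2:]; s=s*(1+k1*(s**2).sum(1,keepdims=True))
    return s*[K[0,0],K[1,1]]+[K[0,2],K[1,2]]
def dots(im,box,hue,smin=90,vmin=60):
    x0,y0,x1,y1=box; hsv=cv2.cvtColor(im[y0:y1,x0:x1],cv2.COLOR_RGB2HSV)
    m=((abs(hsv[...,0].astype(int)-hue)<15)&(hsv[...,1]>smin)&(hsv[...,2]>vmin)).astype('u1')
    n,l,s,c=cv2.connectedComponentsWithStats(m,connectivity=8)
    return [(round(c[i][0]+x0,1),round(c[i][1]+y0,1),int(s[i][4])) for i in range(1,n) if s[i][4]>=3]
E
python3 - <<'E'
from h import *
im=cv2.imread('pics/top0.png')[:,:,::-1].copy()
cv2.imwrite('pics/crop0.png',cv2.resize(im[115:245,180:340],None,fx=5,fy=4.6,interpolation=cv2.INTER_NEAREST)[:598,:,::-1])
print(dots(im,(262,165,330,225),115)); print(dots(im,(250,120,305,172),70))
s=cv2.imread('pics/scene0.png')[:,:,::-1].copy()
cv2.imwrite('pics/crop1.png',cv2.resize(s[170:270,195:355],None,fx=5,fy=5,interpolation=cv2.INTER_NEAREST)[:,:,::-1])
E
```

```text
[(np.float64(301.9), np.float64(177.3), 18), (np.float64(278.3), np.float64(184.2), 17), (np.float64(274.5), np.float64(190.5), 6), (np.float64(309.1), np.float64(200.7), 18), (np.float64(278.5), np.float64(203.5), 6), (np.float64(285.5), np.float64(208.0), 16), (np.float64(281.2), np.float64(212.2), 4)]
[(np.float64(285.5), np.float64(132.1), 15), (np.float64(261.5), np.float64(136.7), 14), (np.float64(290.4), np.float64(155.6), 15), (np.float64(266.3), np.float64(160.5), 14), (np.float64(263.2), np.float64(167.0), 6), (np.float64(278.5), np.float64(164.8), 4)]
```

View pics/crop0.png

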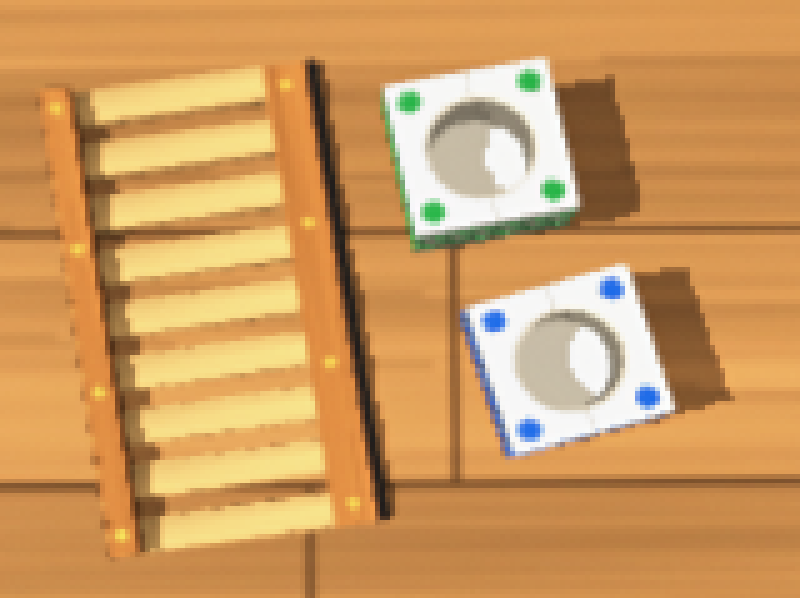

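View pics/crop1.png

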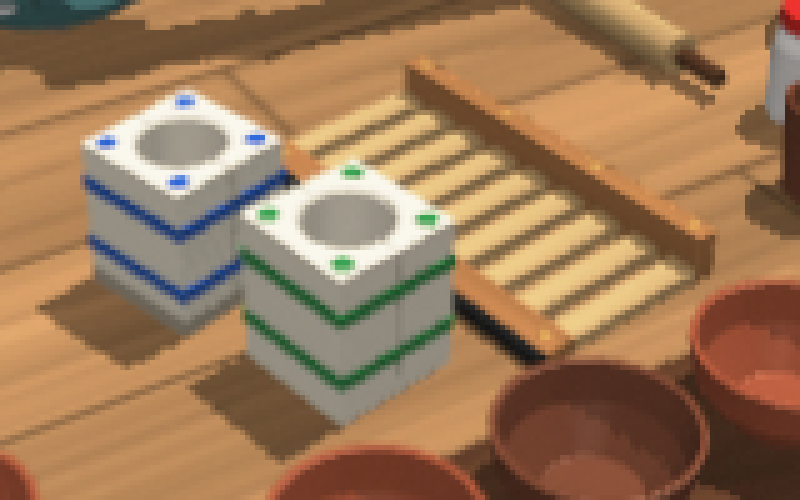

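Confirmed: blue dots and straps at (294,193), with the damp band at the base visible in scene. Now the geometry.

Run:
```python
from h import *
im=cv2.imread('pics/top0.png')[:,:,::-1].copy()
B=onplane('top',[(301.9,177.3),(278.3,184.2),(309.1,200.7),(285.5,208.0)],120)
G=onplane('top',[(285.5,132.1),(261.5,136.7),(290.4,155.6),(266.3,160.5)],120)
for P in (B,G):
    print(P.round(1).tolist(), P.mean(0).round(1)); 
    print([np.linalg.norm(P[i]-P[j]).round(1) for i,j in ((0,1),(2,3),(0,2),(1,3))])
    d=P[1]+P[3]-P[0]-P[2]; print('yaw of +x', np.degrees(np.arctan2(d[1],d[0])).round(2))
    B
# black nosing pixels per row
g=im.max(2).astype(int); pl=[];pr=[]
for r in range(132,226,3):
    row=g[r,225:270]; c=np.where(row<70)[0]
    if len(c): pl.append((c[0]+225,r));pr.append((c[-1]+226,r))
for nm,p,z in(('L12',pl,12),('R12',pr,12),('R0',pr,0)):
    W=onplane('top',p,z); k=np.polyfit(W[:,0],W[:,1],1); print(nm,W[0].round(1),W[-1].round(1),'edge y=%.4f x + %.2f'%tuple(k),'rms',np.std(W[:,1]-np.polyval(k,W[:,0])).round(2))
# corners: front ends and back rail ends
q=[(313,60),(384,518),(42,90),(108,556),(70,90),(135,553)]
q=[(180+a/5,115+b/4.6) for a,b in q]
print(onplane('top',q[:2],12).round(1),onplane('top',q[2:],40).round(1))
print(rays('top',[(0,0)])[0])
```

```text
[[555.8, -122.4, 120.0], [535.5, -51.1, 120.0], [485.1, -143.2, 120.0], [463.8, -72.0, 120.0]] [510.  -97.1 120. ]
[np.float64(74.2), np.float64(74.3), np.float64(73.7), np.float64(74.7)]
yaw of +x 106.28
[[693.6, -74.6, 120.0], [680.1, -1.7, 120.0], [621.8, -88.5, 120.0], [607.4, -15.6, 120.0]] [650.7 -45.1 120. ]
[np.float64(74.1), np.float64(74.3), np.float64(73.2), np.float64(74.0)]
yaw of +x 100.83
L12 [714.8  60.9  12. ] [411.4  17.4  12. ] edge y=0.1409 x + -40.19 rms 0.93
R12 [714.7  54.3  12. ] [411.3  11.   12. ] edge y=0.1403 x + -45.12 rms 0.96
R0 [716.9  54.7   0. ] [411.1  11.    0. ] edge y=0.1403 x + -45.08 rms 0.97
[[727.9  58.8  12. ]
 [403.   14.9  12. ]] [[703.3 232.5  40. ]
 [378.6 190.2  40. ]
 [703.1 214.4  40. ]
 [380.6 173.   40. ]]
[ 440.94132834   10.92031349 1506.95336219]
```

```bash
cat >> h.py <<'E'
from scipy.spatial.transform import Rotation as Rn
O=np.array([565.6,35.0,0]); PH=np.radians(8.0)
NX=np.array([-np.sin(PH),np.cos(PH),0]); NY=np.array([-np.cos(PH),-np.sin(PH),0]); NZ=np.array([0,0,1.])
RK=np.c_[NX,NY,NZ]
def toR(p): return (np.asarray(p)-O)@RK
def toW(p): return O+RK@np.asarray(p,float)
def st():
    s=ctrl.observe(); q=s['orientation']; T=Rn.from_quat([q[1],q[2],q[3],q[0]]).as_matrix(); return s,T
def say(target=None):
    s,T=st(); zr=RK.T@T
    print('t',round(s['time'],2),'tcp rack',toR(s['ee_pos']).round(1),'world',s['ee_pos'].round(1),'F rack',(RK.T@s['force']).round(1),'w',round(s['width'],3),'q',s['q'].round(2).tolist())
    print(' toolz yaw in rack deg',np.degrees(np.arctan2(zr[1,2],zr[0,2])).round(2),'toolx',T[:,0].round(3))
    if target is not None: print(' delta tool',(T.T@(toW(target)-s['ee_pos'])).round(1),'=world',(toW(target)-s['ee_pos']).round(1))
E
python3 - <<'E'
from h import *
say((-205,73,230)); s,T=st(); print(T.round(3)); print(toW((-205,73,230)))
for m in [(510,-97.1,60),(650.7,-45.1,60)]: print(toR(m))
E
```

```text
t 0.1 tcp rack [694.8 247.1 230.3] world [224.2 688.6 230.3] F rack [ 0.2 -0.7  0.1] w 1.005 q [-1.35, 0.59, 0.05, 1.61, -0.03, 0.94, -0.03]
 toolz yaw in rack deg -116.03 toolx [-0.001 -0.002 -1.   ]
 delta tool [   1.8 -732.1  551.3] =world [ 2.976e+02 -8.668e+02 -3.000e-01]
[[-0.001  0.31   0.951]
 [-0.002  0.951 -0.31 ]
 [-1.    -0.002  0.   ]]
[ 521.84091668 -178.16459046  230.        ]
[-123.07638747   73.44367126   60.        ]
[-91.1641032  -73.12404726  60.        ]
```

jog_arm --hand '[0.5,0.5,0.5,0.5,0.5,0.5,0.5,0.5,0.5,0.5]' --pt "0 -25 40" --pt "0 -25 40" --pt "0 -25 40" --pt "0 -25 40" --pt "0 -25 40" --pt "0 -25 40" --pt "0 -25 40" --pt "0 -25 40" --pt "0 -25 40" --pt "0 -25 40" --spin '[0,0,0,0,0,0,0,0,0,0]'

```text
time: 1.1
ee_pos: [528.1, 326.1, 231.0]
orientation: [0.698, 0.111, 0.699, -0.111]
force: [1.2, 0.3, 0.8]
width: 0.5
```

Run:
```python
from h import *
say((-205,73,230))
```

```text
t 1.1 tcp rack [293.4  -3.4 231. ] world [528.1 326.1 231. ] F rack [ 0.1 -1.3  0.8] w 0.5 q [-0.68, 0.46, 0.08, 1.86, -0.05, 0.83, 0.68]
 toolz yaw in rack deg -116.03 toolx [-0.001 -0.    -1.   ]
 delta tool [   1.2 -481.4  150.1] =world [  -6.3 -504.2   -1. ]
```

jog_arm --hand '[0.5,0.5,0.5,0.5,0.5,0.5,0.5,0.5,0.5,0.5]' --pt "0 -45 14" --pt "0 -45 14" --pt "0 -45 14" --pt "0 -45 14" --pt "0 -45 14" --pt "0 -45 14" --pt "0 -45 14" --pt "0 -45 14" --pt "0 -45 14" --pt "0 -45 14" --spin '[0,0,0,0,0,0,0,0,0,0]'

```text
time: 2.1
ee_pos: [520.6, -145.2, 231.2]
orientation: [0.698, 0.111, 0.698, -0.111]
force: [1.0, -0.9, -0.3]
width: 0.5
```

jog_arm --hand '[0.5,0.5,0.5,0.5,0.5,0.5,0.5,0.5,0.5]' --pt "0 0 0" --pt "0 0 0" --pt "0 0 0" --pt "0 0 0" --pt "0 0 0" --pt "0 0 0" --pt "0 0 0" --pt "0 0 0" --pt "0 0 0" --spin '[8,8,8,8,8,8,8,8,0]'

```text
time: 3.0
ee_pos: [520.9, -143.1, 230.9]
orientation: [0.533, 0.464, 0.534, -0.464]
force: [0.1, -0.1, -0.0]
width: 0.495
```

Run:
```python
from h import *
say((-205,76,54))
```

```text
t 3.0 tcp rack [-170.2   69.   230.9] world [ 520.9 -143.1  230.9] F rack [-0.1 -0.1 -0. ] w 0.495 q [-0.16, 0.39, 0.45, 2.04, -0.24, 0.76, 0.58]
 toolz yaw in rack deg 179.99 toolx [-0.001 -0.    -1.   ]
 delta tool [176.9  -6.8  34.8] =world [  -2.1  -35.5 -176.9]
```

jog_arm --hand '[0.5,0.5,0.5,0.5,0.5,0.5,0.5,0.5]' --pt "0 -7 38" --pt "0 0 0" --pt "40 0 0" --pt "40 0 0" --pt "40 0 0" --pt "40 0 0" --pt "15 0 0" --pt "0 0 0" --spin '[0,0,0,0,0,0,0,0]'

```text
time: 3.8
ee_pos: [517.6, -181.2, 53.8]
orientation: [0.532, 0.463, 0.536, -0.464]
force: [-0.6, -0.1, 0.2]
width: 0.504
```

Run:
```python
from h import *
say((-208,76,56)); snap('wrist','w1.png'); snap('scene','s1.png')
```

```text
t 3.8 tcp rack [-207.4   77.6   53.8] world [ 517.6 -181.2   53.8] F rack [-0.1  0.6  0.2] w 0.504 q [0.06, 0.66, 0.27, 2.12, -0.42, 0.41, 0.81]
 toolz yaw in rack deg -179.92 toolx [-0.005  0.002 -1.   ]
 delta tool [-2.2  1.6  0.6] =world [ 1.7 -0.4  2.2]
```

View pics/w1.png

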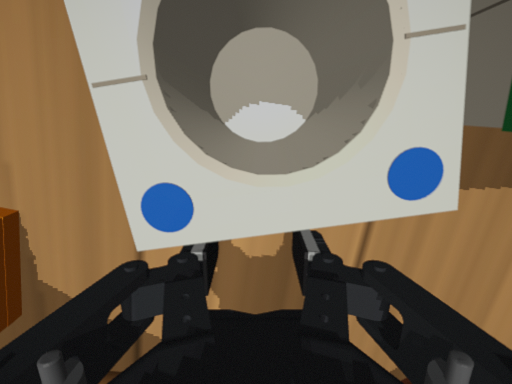

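View pics/s1.png

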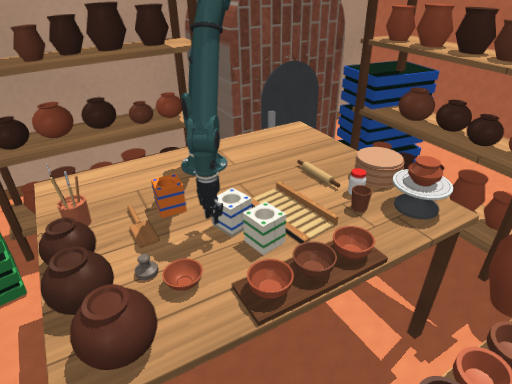

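The wrist picture shows the mould's rear face in front of the half-open fingers (tips near (200,245) and (305,240)), with nothing touching. Pushing along rack +x.

jog_arm --hand '[0.5,0.5,0.5,0.5,0.5,0.5,0.5,0.5,0.5,0.5]' --pt "-2 0 -6" --pt "0 0 -6" --pt "0 0 -5" --pt "0 0 -5" --pt "0 0 -5" --pt "0 0 -5" --pt "0 0 -5" --pt "0 0 -5" --pt "0 0 -5" --pt "0 0 -5" --spin '[0,0,0,0,0,0,0,0,0,0]'

```text
time: 4.9
ee_pos: [513.9, -133.1, 59.3]
orientation: [0.535, 0.465, 0.531, -0.465]
force: [0.3, -9.0, 6.9]
width: 0.504
```

Run:
```python
from h import *
say((-111,74,56)); snap('wrist','w2.png')
```

```text
t 4.9 tcp rack [-159.3   74.5   59.3] world [ 513.9 -133.1   59.3] F rack [-9.   1.   6.9] w 0.504 q [-0.03, 0.64, 0.28, 2.17, -0.45, 0.38, 0.74]
 toolz yaw in rack deg 179.83 toolx [ 0.004 -0.004 -1.   ]
 delta tool [  3.1   0.4 -48.3] =world [-6.2 47.9 -3.3]
```

View pics/w2.png

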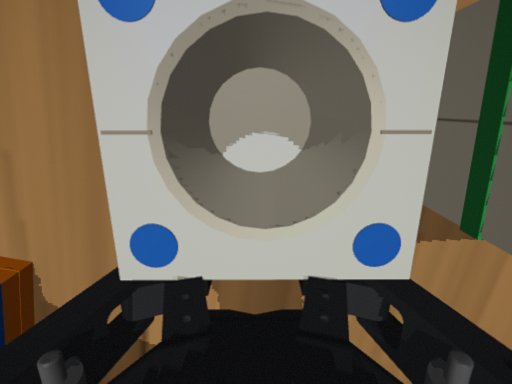

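Run:
```python
from h import *
s=snap('scene','s2.png')
cv2.imwrite('pics/s2c.png',cv2.resize(s[160:270,185:315],None,fx=5.5,fy=5.4,interpolation=cv2.INTER_CUBIC)[:,:,::-1])
```

```text
(no output)
```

View pics/s2c.png

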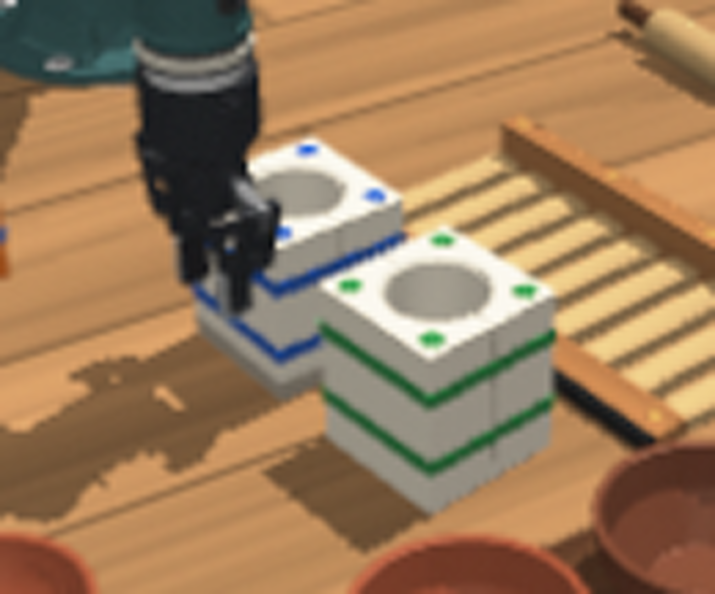

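The mould is upright and already aligned with the fingers. Continuing slowly.

jog_arm --hand '[0.5,0.5,0.5,0.5,0.5,0.5,0.5,0.5,0.5,0.5]' --pt "0 0 -4" --pt "0 0 -4" --pt "0 0 -4" --pt "0 0 -4" --pt "0 0 -4" --pt "0 0 -4" --pt "0 0 -4" --pt "0 0 -4" --pt "0 0 -3" --pt "0 0 0" --spin '[0,0,0,0,0,0,0,0,0,0]'

```text
time: 6.0
ee_pos: [510.5, -97.9, 59.5]
orientation: [0.535, 0.465, 0.53, -0.464]
force: [2.0, -7.1, 5.0]
width: 0.497
```

Run:
```python
from h import *
say((-111,74,56)); s=snap('scene','s3.png')
cv2.imwrite('pics/s3c.png',cv2.resize(s[160:270,185:315],None,fx=5.5,fy=5.4,interpolation=cv2.INTER_CUBIC)[:,:,::-1])
```

```text
t 6.0 tcp rack [-124.    73.1   59.5] world [510.5 -97.9  59.5] F rack [-7.3 -1.   5. ] w 0.497 q [-0.1, 0.63, 0.28, 2.19, -0.46, 0.36, 0.7]
 toolz yaw in rack deg 179.8 toolx [ 0.007 -0.003 -1.   ]
 delta tool [  3.4  -1.  -13. ] =world [-2.7 12.7 -3.5]
```

View pics/s3c.png

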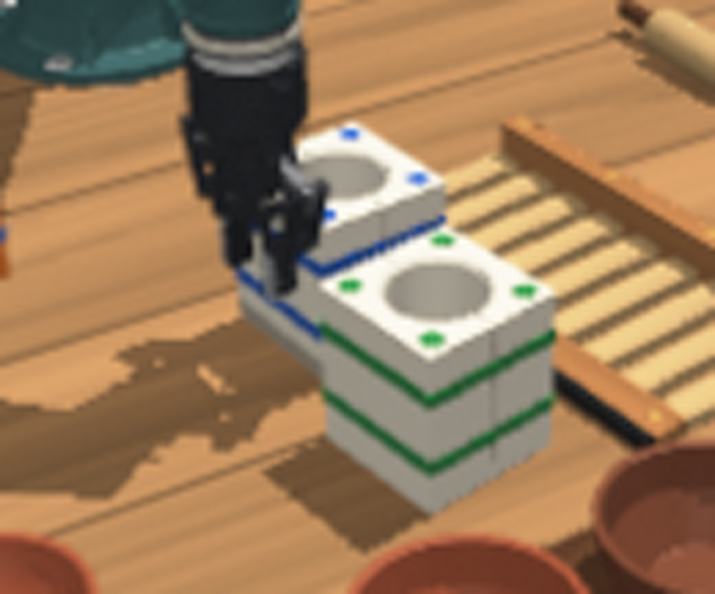

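jog_arm --hand '[0.5,0.5,0.5,0.5,0.5,0.5,0.5,0.5]' --pt "0 0 -2" --pt "0 0 -2" --pt "0 0 -2" --pt "0 0 -2" --pt "0 0 -1.5" --pt "0 0 -1.5" --pt "0 0 -1" --pt "0 0 0" --spin '[0,0,0,0,0,0,0,0]'

```text
time: 6.85
ee_pos: [509.1, -86.9, 59.7]
orientation: [0.536, 0.466, 0.53, -0.464]
force: [1.3, -9.5, 6.9]
width: 0.502
```

Run:
```python
from h import *
say((-111,74,56))
```

```text
t 6.85 tcp rack [-112.9   73.    59.7] world [509.1 -86.9  59.7] F rack [-9.6  0.1  6.9] w 0.502 q [-0.12, 0.63, 0.28, 2.2, -0.47, 0.36, 0.68]
 toolz yaw in rack deg 179.75 toolx [ 0.007 -0.004 -1.   ]
 delta tool [ 3.7 -1.1 -1.9] =world [-1.3  1.7 -3.7]
```

jog_arm --hand '[0.5,0.5,0.5,0.5]' --pt "0 0 -1" --pt "0 0 -1" --pt "0 0 -1" --pt "0 0 0" --spin '[0,0,0,0]'

```text
time: 7.25
ee_pos: [509.1, -86.2, 60.2]
orientation: [0.536, 0.466, 0.528, -0.465]
force: [0.8, -12.3, 11.2]
width: 0.497
```

Run:
```python
from h import *
say((-111,74,56))
s=snap('scene','s4.png')
cv2.imwrite('pics/s4c.png',cv2.resize(s[160:270,185:315],None,fx=5.5,fy=5.4,interpolation=cv2.INTER_CUBIC)[:,:,::-1])
s=snap('top','t4.png')
cv2.imwrite('pics/t4c.png',cv2.resize(s[120:240,180:320],None,fx=5,fy=5,interpolation=cv2.INTER_CUBIC)[:,:,::-1])
```

```text
t 7.25 tcp rack [-112.1   72.8   60.2] world [509.1 -86.2  60.2] F rack [-12.3   1.   11.2] w 0.497 q [-0.13, 0.63, 0.28, 2.2, -0.47, 0.35, 0.68]
 toolz yaw in rack deg 179.69 toolx [ 0.009 -0.007 -1.   ]
 delta tool [ 4.2 -1.2 -1.1] =world [-1.3  0.9 -4.2]
```

View pics/s4c.png

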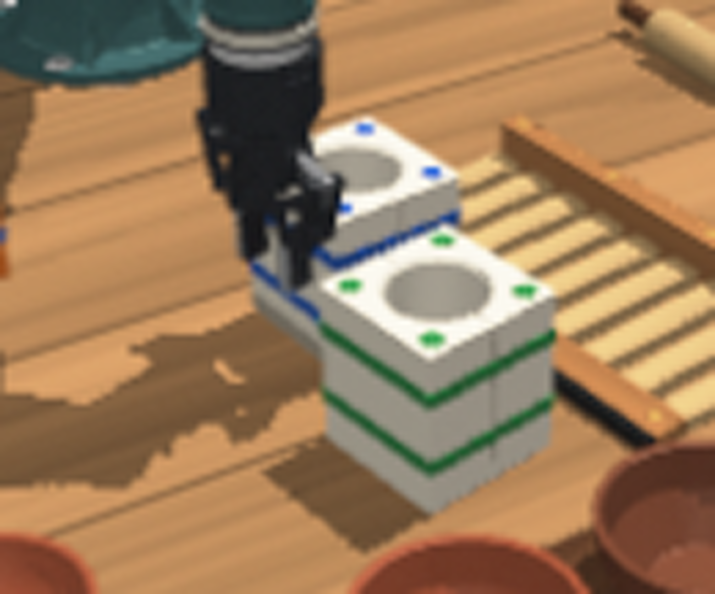

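View pics/t4c.png

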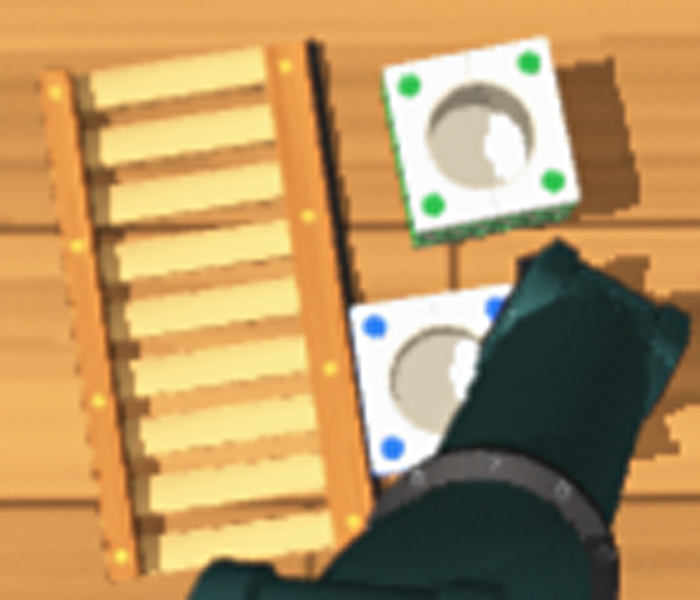

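The mould is against the nosing: the force rose to 12 N and the last 3 mm commanded moved it under 1 mm. The dots confirm square within resolution; I'll quantify after backing off. Next: retreat, rise and turn the jaws to lie along rack x.

jog_arm --hand '[0.5,0.5,0.5,0.5,0.5,0.5,0.5,0.5,0.5]' --pt "0 0 5" --pt "0 0 8" --pt "0 0 12" --pt "0 0 15" --pt "0 0 15" --pt "-40 0 0" --pt "-40 0 0" --pt "-30 0 0" --pt "0 0 0" --spin '[0,0,0,0,0,0,0,0,0]'

```text
time: 8.25
ee_pos: [515.7, -137.4, 172.0]
orientation: [0.536, 0.466, 0.531, -0.463]
force: [0.6, -0.1, 0.1]
width: 0.496
```

jog_arm --hand '[0.35,0.35,0.35,0.35,0.35,0.35,0.35,0.35,0.35,0.35]' --pt "0 0 0" --pt "0 0 0" --pt "0 0 0" --pt "0 0 0" --pt "0 0 0" --pt "0 0 0" --pt "0 0 0" --pt "0 0 0" --pt "0 0 0" --pt "0 0 0" --spin '[8.2,8.2,8.2,8.2,8.2,8.2,8.2,8.2,8.2,8.2]'

```text
time: 9.25
ee_pos: [512.3, -135.8, 167.3]
orientation: [-0.096, -0.7, -0.096, 0.701]
force: [0.0, 0.7, -0.5]
width: 0.347
```

jog_arm --hand '[0.35,0.35]' --pt "0 0 0" --pt "0 0 0" --spin '[8,0]'

```text
time: 9.45
ee_pos: [512.3, -135.7, 167.1]
orientation: [-0.049, -0.704, -0.049, 0.706]
force: [0.5, -0.9, 0.4]
width: 0.353
```

Run:
```python
from h import *
say((-85,75,150))
s=snap('top','t5.png')
cv2.imwrite('pics/t5c.png',cv2.resize(s[120:240,180:320],None,fx=5,fy=5,interpolation=cv2.INTER_CUBIC)[:,:,::-1])
D=dots(s,(245,165,315,230),115); print(D)
W=onplane('top',[(a,b) for a,b,_ in D],120); print(toR(W).round(1).tolist())
snap('wrist','w5.png')
```

```text
t 9.45 tcp rack [-161.6   76.5  167.1] world [ 512.3 -135.7  167.1] F rack [-0.9 -0.4  0.4] w 0.353 q [-0.44, 0.6, 0.88, 2.12, -0.7, 0.74, -0.53]
 toolz yaw in rack deg 89.95 toolx [-0.003 -0.001 -1.   ]
 delta tool [ 17.1 -76.6  -1.5] =world [ -9.1  76.1 -17.1]
[(np.float64(279.9), np.float64(181.3), 18), (np.float64(255.6), np.float64(184.6), 15), (np.float64(252.0), np.float64(194.0), 3), (np.float64(253.0), np.float64(201.0), 3), (np.float64(254.0), np.float64(208.0), 3), (np.float64(259.4), np.float64(209.3), 20)]
[[-87.1, 33.8, 120.0], [-13.3, 32.9, 120.0], [1.5, 59.4, 120.0], [1.7, 80.6, 120.0], [1.8, 101.8, 120.0], [-13.7, 108.1, 120.0]]
```

View pics/t5c.png

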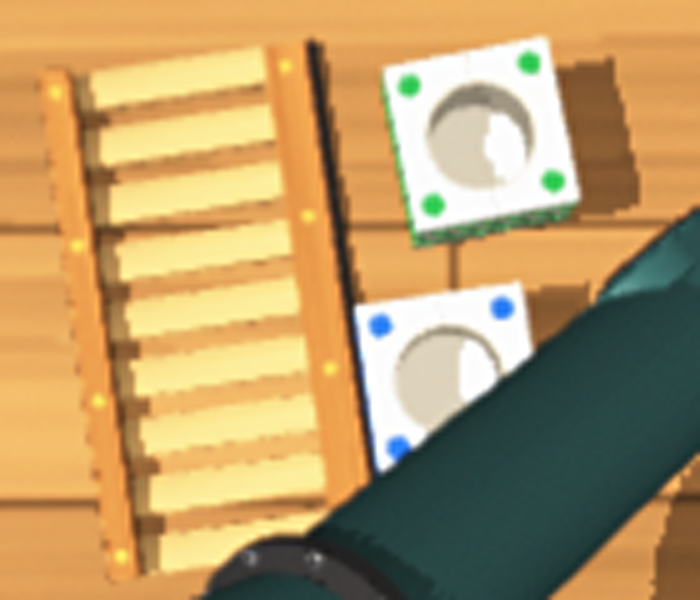

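View pics/w5.png

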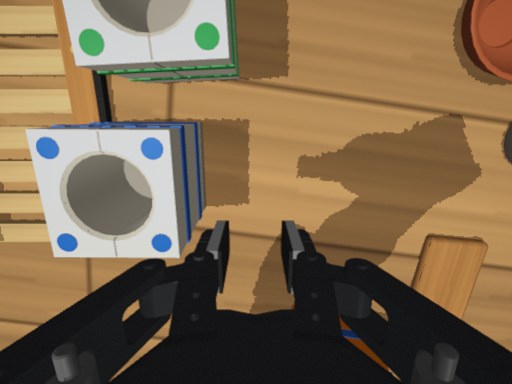

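jog_arm --hand '[0.5,0.5,0.5,0.5,0.5,0.5,0.5,0.5]' --pt "0 -36 -3" --pt "0 -36 -3" --pt "0 0 0" --pt "20 0 0" --pt "20 0 0" --pt "15 0 0" --pt "8 0 0" --pt "0 0 0" --spin '[0,0,0,0,0,0,0,0]'

```text
time: 10.35
ee_pos: [508.4, -63.9, 104.6]
orientation: [-0.049, -0.705, -0.049, 0.706]
force: [-0.0, -0.9, 0.1]
width: 0.502
```

Run:
```python
from h import *
say((-85,70.5,102))
snap('wrist','w6.png')
s=snap('scene','s6.png')
cv2.imwrite('pics/s6c.png',cv2.resize(s[160:270,185:315],None,fx=5.5,fy=5.4,interpolation=cv2.INTER_CUBIC)[:,:,::-1])
```

```text
t 10.35 tcp rack [-89.9  70.4 104.6] world [508.4 -63.9 104.6] F rack [-0.9  0.1  0.1] w 0.502 q [-0.49, 0.66, 0.76, 2.2, -0.84, 0.6, -0.53]
 toolz yaw in rack deg 89.98 toolx [-0.002  0.    -1.   ]
 delta tool [ 2.6 -4.9  0.1] =world [-0.8  4.9 -2.6]
```

View pics/s6c.png

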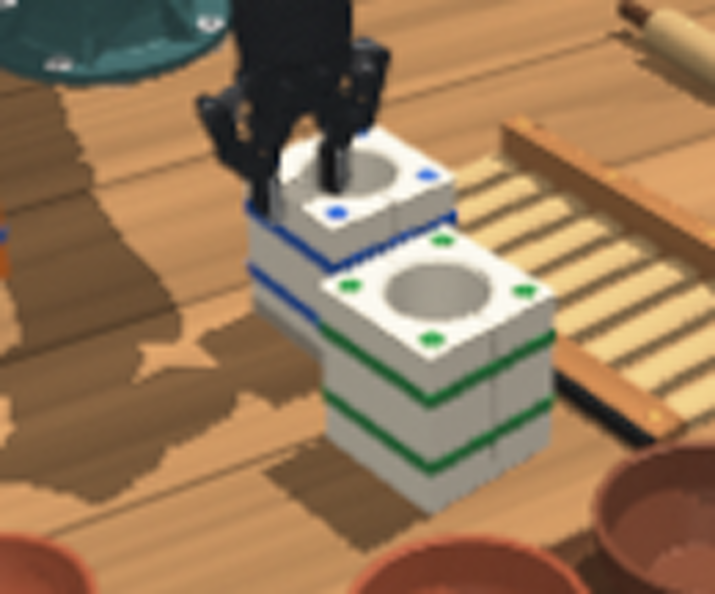

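View pics/w6.png

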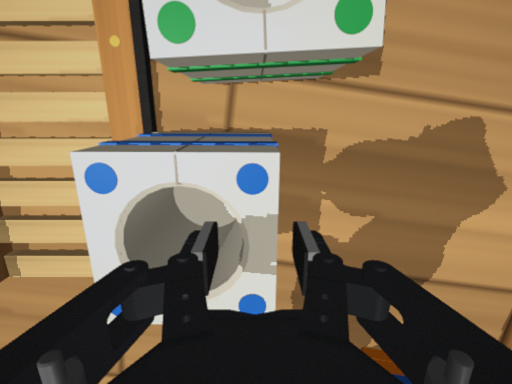

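The fingers straddle the rear wall: one in the hole at wrist (205,250), the other behind at (305,250). Starting the roll slowly.

jog_arm --hand '[0.38,0.38,0.38,0.38,0.38,0.38,0.38,0.38,0.38,0.38]' --pt "3 0 0" --pt "0 -2 0" --pt "0 -2 0" --pt "0 -2 0" --pt "-1 -2 0" --pt "-2 -2.5 0" --pt "-2 -2.5 0" --pt "-2 -2.5 0" --pt "-2 -2.5 0" --pt "-2 -2.5 0" --spin '[0,0,0,0,0,0,0,0,0,0]'

```text
time: 11.45
ee_pos: [507.3, -45.8, 114.3]
orientation: [0.05, 0.707, 0.047, -0.704]
force: [0.4, -5.2, 2.6]
width: 0.381
```

Run:
```python
from h import *
say()
snap('wrist','w7.png')
s=snap('scene','s7.png')
cv2.imwrite('pics/s7c.png',cv2.resize(s[160:270,185:315],None,fx=5.5,fy=5.4,interpolation=cv2.INTER_CUBIC)[:,:,::-1])
```

```text
t 11.45 tcp rack [-71.9  69.  114.3] world [507.3 -45.8 114.3] F rack [-5.2  0.3  2.6] w 0.381 q [-0.55, 0.65, 0.79, 2.2, -0.83, 0.61, -0.58]
 toolz yaw in rack deg 89.87 toolx [ 0.003 -0.005 -1.   ]
```

View pics/s7c.png

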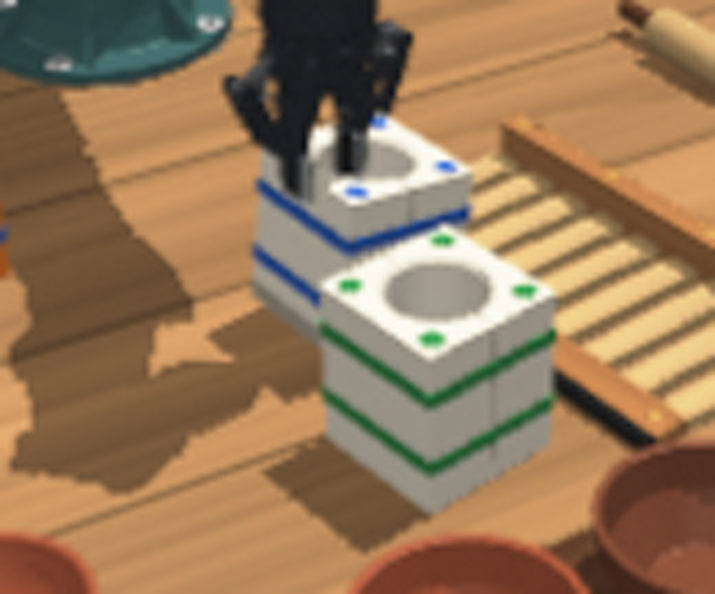

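View pics/w7.png

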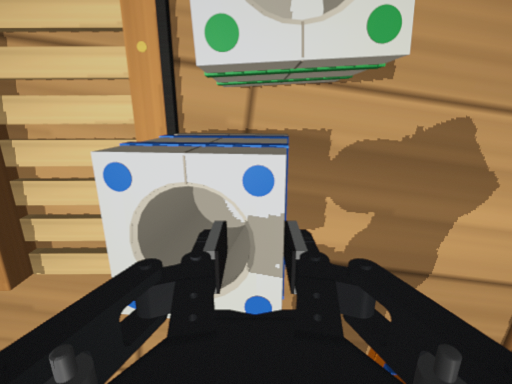

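Tipping has begun (about 7°, push 5 N). Continuing.

jog_arm --hand '[0.38,0.38,0.38,0.38,0.38,0.38,0.38,0.38,0.38,0.38]' --pt "-2.5 -3 0" --pt "-2.5 -3 0" --pt "-2.5 -3 0" --pt "-2 -3 0" --pt "-2 -3 0" --pt "-2 -3 0" --pt "-1.5 -3 0" --pt "-1.5 -3 0" --pt "-1.5 -3 0" --pt "-1.5 -3 0" --spin '[0,0,0,0,0,0,0,0,0,0]'

```text
time: 12.55
ee_pos: [502.8, -14.1, 133.6]
orientation: [0.049, 0.706, 0.048, -0.705]
force: [0.3, -3.6, 5.3]
width: 0.382
```

Run:
```python
from h import *
say()
snap('wrist','w8.png')
s=snap('scene','s8.png')
cv2.imwrite('pics/s8c.png',cv2.resize(s[160:270,185:315],None,fx=5.5,fy=5.4,interpolation=cv2.INTER_CUBIC)[:,:,::-1])
```

```text
t 12.55 tcp rack [-39.9  69.  133.6] world [502.8 -14.1 133.6] F rack [-3.6  0.2  5.3] w 0.382 q [-0.65, 0.62, 0.84, 2.21, -0.79, 0.65, -0.67]
 toolz yaw in rack deg 89.94 toolx [ 0.002 -0.001 -1.   ]
```

View pics/s8c.png

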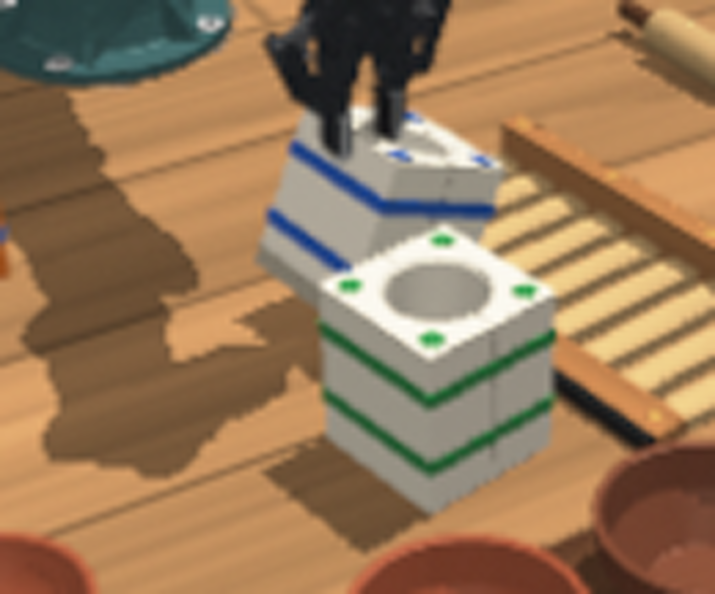

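View pics/w8.png

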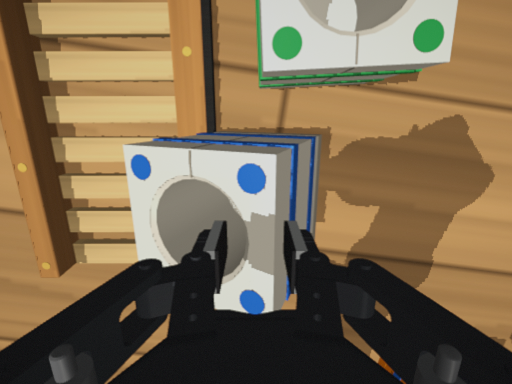

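jog_arm --hand '[0.38,0.38,0.38,0.38,0.38,0.38,0.38,0.38,0.38,0.38]' --pt "-1.2 -3 0" --pt "-1.2 -3 0" --pt "-1.2 -3 0" --pt "-1 -3 0" --pt "-1 -3 0" --pt "-1 -3 0" --pt "-0.8 -3 0" --pt "-0.8 -3 0" --pt "-0.5 -3 0" --pt "-0.5 -2 0" --spin '[0,0,0,0,0,0,0,0,0,0]'

```text
time: 13.65
ee_pos: [498.1, 16.3, 142.0]
orientation: [0.049, 0.705, 0.05, -0.705]
force: [1.0, -0.9, 3.8]
width: 0.384
```

Run:
```python
from h import *
say()
snap('wrist','w9.png')
s=snap('scene','s9.png')
cv2.imwrite('pics/s9c.png',cv2.resize(s[160:270,185:315],None,fx=5.5,fy=5.4,interpolation=cv2.INTER_CUBIC)[:,:,::-1])
```

```text
t 13.65 tcp rack [ -9.2  69.4 142. ] world [498.1  16.3 142. ] F rack [-1.  -0.9  3.8] w 0.384 q [-0.73, 0.61, 0.86, 2.21, -0.78, 0.66, -0.73]
 toolz yaw in rack deg 90.01 toolx [ 0.     0.001 -1.   ]
```

View pics/s9c.png

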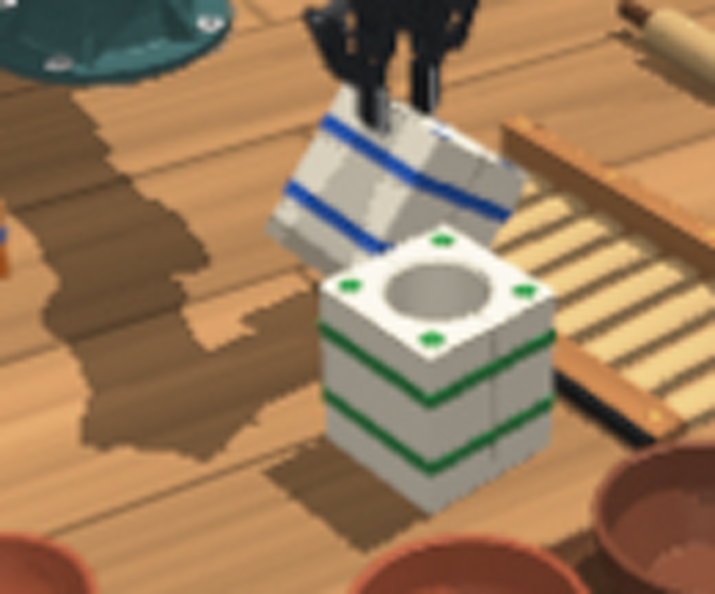

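View pics/w9.png

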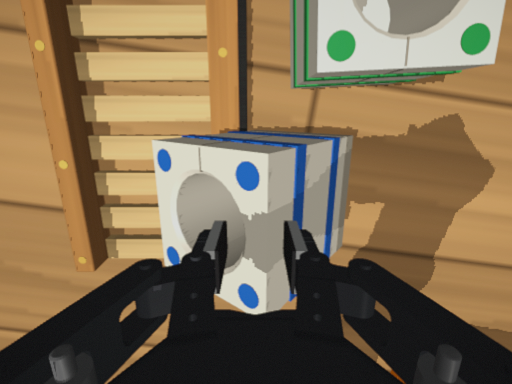

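jog_arm --hand '[0.37,0.36,0.35,0.35,0.35,0.35,0.35,0.35,0.35,0.35]' --pt "0 -2 0" --pt "0 -2 0" --pt "0 -2 0" --pt "0 -2 0" --pt "0 -2 0" --pt "0 -2 0" --pt "0 -2 0" --pt "0 -2 0" --pt "0 -2 0" --pt "0 -2 0" --spin '[0,0,0,0,0,0,0,0,0,0]'

```text
time: 14.75
ee_pos: [495.4, 35.5, 142.4]
orientation: [0.049, 0.706, 0.049, -0.705]
force: [0.5, -1.2, 5.2]
width: 0.35
```

Run:
```python
from h import *
say()
snap('wrist','w10.png')
s=snap('scene','s10.png')
cv2.imwrite('pics/s10c.png',cv2.resize(s[160:270,185:315],None,fx=5.5,fy=5.4,interpolation=cv2.INTER_CUBIC)[:,:,::-1])
```

```text
t 14.75 tcp rack [ 10.3  69.4 142.4] world [495.4  35.5 142.4] F rack [-1.2 -0.3  5.2] w 0.35 q [-0.77, 0.61, 0.87, 2.21, -0.78, 0.66, -0.77]
 toolz yaw in rack deg 89.94 toolx [ 0.     0.001 -1.   ]
```

View pics/s10c.png

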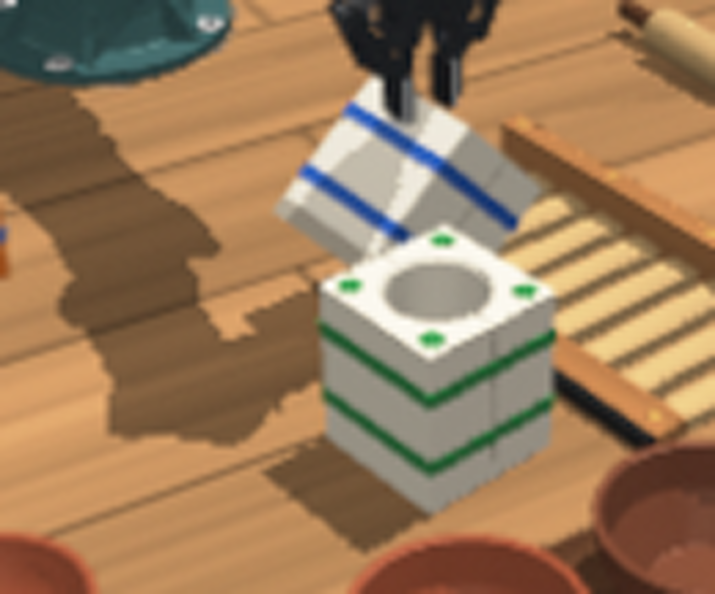

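View pics/w10.png

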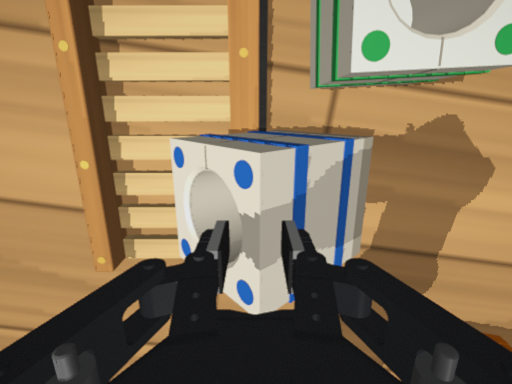

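jog_arm --hand '[0.35,0.35,0.35,0.35,0.35,0.35,0.35,0.35,0.35,0.35]' --pt "0 -2 0" --pt "0 -2 0" --pt "0 -2 0" --pt "0.4 -2 0" --pt "0.4 -2 0" --pt "0.4 -2 0" --pt "0.4 -2 0" --pt "0.4 -2 0" --pt "0.5 -2 0" --pt "0 0 0" --spin '[0,0,0,0,0,0,0,0,0,0]'

```text
time: 15.85
ee_pos: [492.6, 53.6, 139.4]
orientation: [-0.049, -0.705, -0.049, 0.705]
force: [0.5, 0.6, 0.0]
width: 0.352
```

Run:
```python
from h import *
say()
snap('wrist','w11.png')
s=snap('scene','s11.png')
cv2.imwrite('pics/s11c.png',cv2.resize(s[160:270,185:315],None,fx=5.5,fy=5.4,interpolation=cv2.INTER_CUBIC)[:,:,::-1])
```

```text
t 15.85 tcp rack [ 28.5  69.7 139.4] world [492.6  53.6 139.4] F rack [ 0.5 -0.6  0. ] w 0.352 q [-0.81, 0.61, 0.86, 2.22, -0.79, 0.66, -0.8]
 toolz yaw in rack deg 90.0 toolx [-0.  0. -1.]
```

View pics/s11c.png

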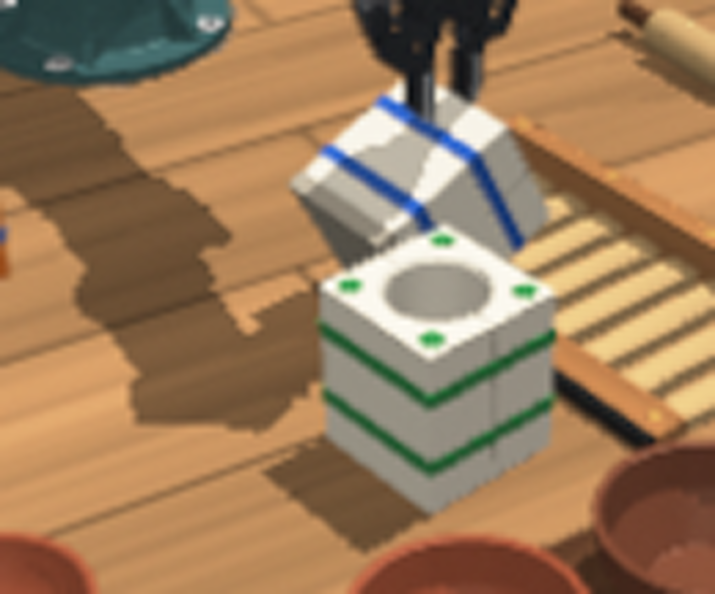

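View pics/w11.png

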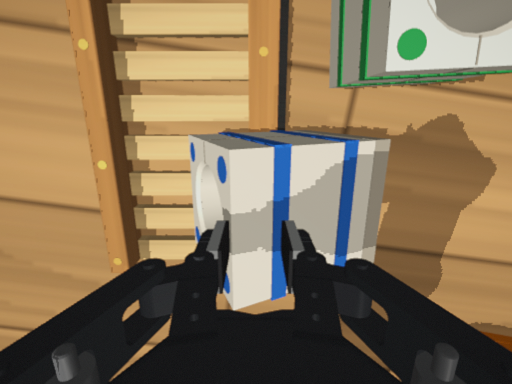

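At about 60° the front finger now holds the mould (force about 0). Lowering it under control.

jog_arm --hand '[0.36,0.37,0.37,0.38,0.39,0.4,0.41,0.42,0.42,0.42]' --pt "0.6 -1.8 0" --pt "0.6 -1.8 0" --pt "0.6 -1.8 0" --pt "0.8 -1.8 0" --pt "0.8 -1.8 0" --pt "0.8 -1.8 0" --pt "0.8 -1.8 0" --pt "0.9 -1.8 0" --pt "0.9 -1.8 0" --pt "0.9 -1.8 0" --spin '[0,0,0,0,0,0,0,0,0,0]'

```text
time: 16.95
ee_pos: [490.2, 71.1, 131.7]
orientation: [-0.049, -0.705, -0.049, 0.705]
force: [0.1, 1.3, -0.1]
width: 0.419
```

Run:
```python
from h import *
say()
snap('wrist','w12.png')
s=snap('scene','s12.png')
cv2.imwrite('pics/s12c.png',cv2.resize(s[160:270,185:315],None,fx=5.5,fy=5.4,interpolation=cv2.INTER_CUBIC)[:,:,::-1])
```

```text
t 16.95 tcp rack [ 46.2  69.7 131.7] world [490.2  71.1 131.7] F rack [ 1.2 -0.2 -0.1] w 0.419 q [-0.83, 0.62, 0.85, 2.22, -0.81, 0.65, -0.81]
 toolz yaw in rack deg 89.97 toolx [-0.  0. -1.]
```

View pics/s12c.png

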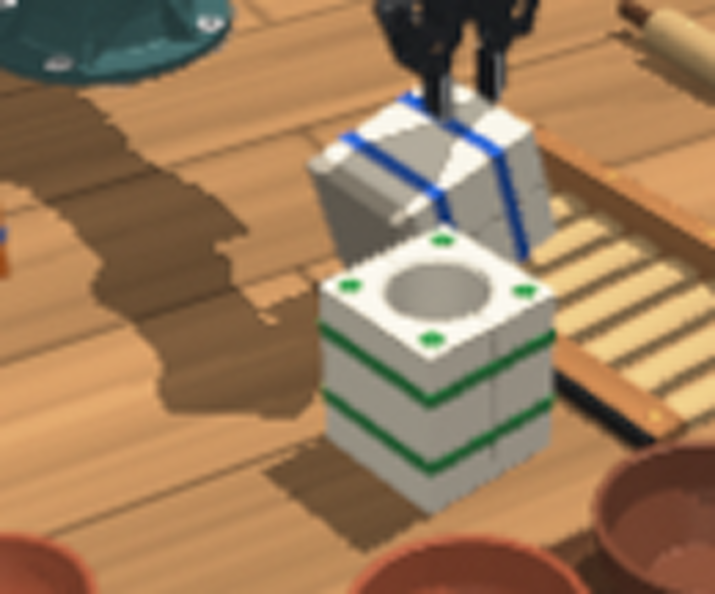

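View pics/w12.png

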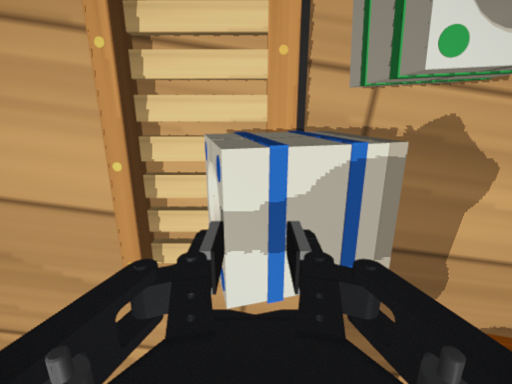

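jog_arm --hand '[0.44,0.46,0.48,0.5,0.52,0.54,0.56,0.58,0.6,0.62]' --pt "1.1 -1.1 0" --pt "1.1 -1.1 0" --pt "1.1 -1.1 0" --pt "1.1 -1.1 0" --pt "1.1 -1.1 0" --pt "1.2 -1.1 0" --pt "1.2 -1.1 0" --pt "1.2 -1.1 0" --pt "1.2 -1.1 0" --pt "1.2 -1.1 0" --spin '[0,0,0,0,0,0,0,0,0,0]'

```text
time: 18.05
ee_pos: [488.7, 81.9, 120.2]
orientation: [0.049, 0.705, 0.049, -0.705]
force: [1.2, 0.5, -0.8]
width: 0.621
```

Run:
```python
from h import *
say()
snap('wrist','w13.png')
s=snap('scene','s13.png')
cv2.imwrite('pics/s13c.png',cv2.resize(s[160:270,185:315],None,fx=5.5,fy=5.4,interpolation=cv2.INTER_CUBIC)[:,:,::-1])
```

```text
t 18.05 tcp rack [ 57.1  69.6 120.2] world [488.7  81.9 120.2] F rack [ 0.3 -1.2 -0.8] w 0.621 q [-0.83, 0.64, 0.82, 2.23, -0.84, 0.62, -0.81]
 toolz yaw in rack deg 89.96 toolx [ 0. -0. -1.]
```

View pics/s13c.png

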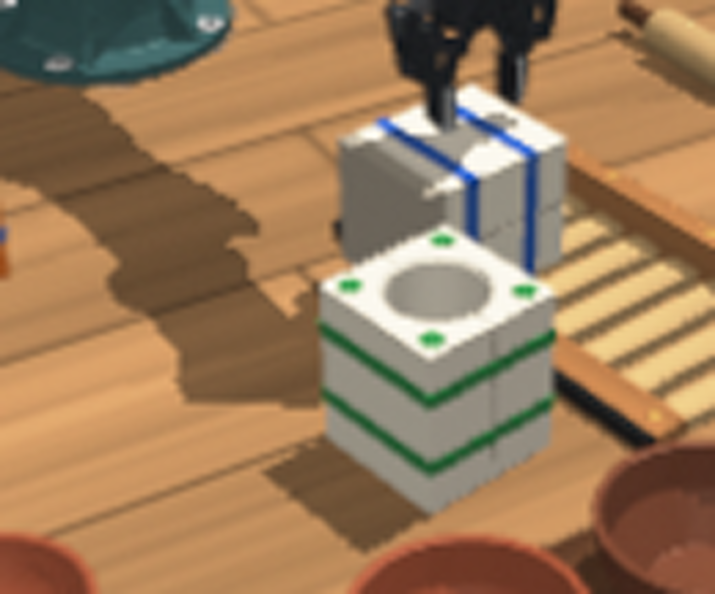

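View pics/w13.png

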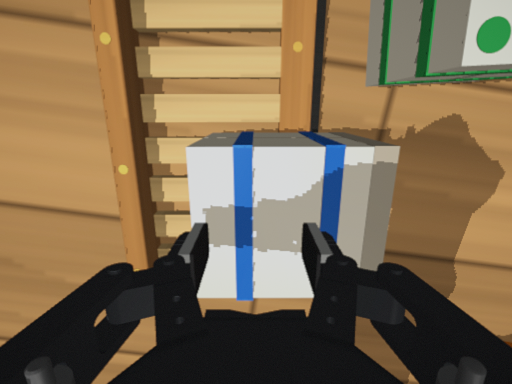

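It's now lying face down on the slats; the finger slipped off over the last few degrees. Lifting clear to measure.

jog_arm --hand '[0.62,0.62,0.62,0.6,0.6,0.6,0.6,0.6,0.6]' --pt "-15 0 0" --pt "-25 0 0" --pt "-20 0 0" --pt "0 35 0" --pt "0 35 0" --pt "0 35 0" --pt "0 35 0" --pt "0 25 0" --pt "0 0 0" --spin '[0,0,0,0,0,0,0,0,0]'

```text
time: 19.05
ee_pos: [512.0, -86.3, 181.2]
orientation: [0.048, 0.706, 0.046, -0.705]
force: [0.0, 0.6, -0.1]
width: 0.598
```

jog_arm --hand '[0.6,0.6,0.6,0.6,0.6,0.6,0.6,0.6,0.6,0.6]' --pt "0 0 0" --pt "0 0 0" --pt "0 0 0" --pt "0 0 0" --pt "0 0 0" --pt "0 0 0" --pt "0 0 0" --pt "0 0 0" --pt "0 0 0" --pt "0 0 0" --spin '[-8.2,-8.2,-8.2,-8.2,-8.2,-8.2,-8.2,-8.2,-8.2,-8.2]'

```text
time: 20.05
ee_pos: [511.3, -80.6, 180.2]
orientation: [0.501, 0.498, 0.502, -0.498]
force: [0.1, 0.2, 0.1]
width: 0.604
```

jog_arm --hand '[0.6,0.6]' --pt "0 0 0" --pt "0 0 0" --spin '[-8,0]'

```text
time: 20.25
ee_pos: [511.3, -80.8, 180.3]
orientation: [0.533, 0.464, 0.534, -0.464]
force: [-0.6, -0.0, -0.2]
width: 0.603
```

Run:
```python
from h import *
say((-60,72,180))
s=snap('top','t14.png')
cv2.imwrite('pics/t14c.png',cv2.resize(s[120:240,180:320],None,fx=5,fy=5,interpolation=cv2.INTER_CUBIC)[:,:,::-1])
s=snap('scene','s14.png')
cv2.imwrite('pics/s14c.png',cv2.resize(s[160:270,185:315],None,fx=5.5,fy=5.4,interpolation=cv2.INTER_CUBIC)[:,:,::-1])
snap('wrist','w14.png')
```

```text
t 20.25 tcp rack [-107.2   69.9  180.3] world [511.3 -80.8 180.3] F rack [ 0.1  0.6 -0.2] w 0.603 q [-0.27, 0.44, 0.46, 2.13, -0.33, 0.64, 0.55]
 toolz yaw in rack deg -180.0 toolx [-0.     0.001 -1.   ]
 delta tool [  0.4  -2.1 -47.2] =world [-8.6 46.4 -0.3]
```

View pics/t14c.png

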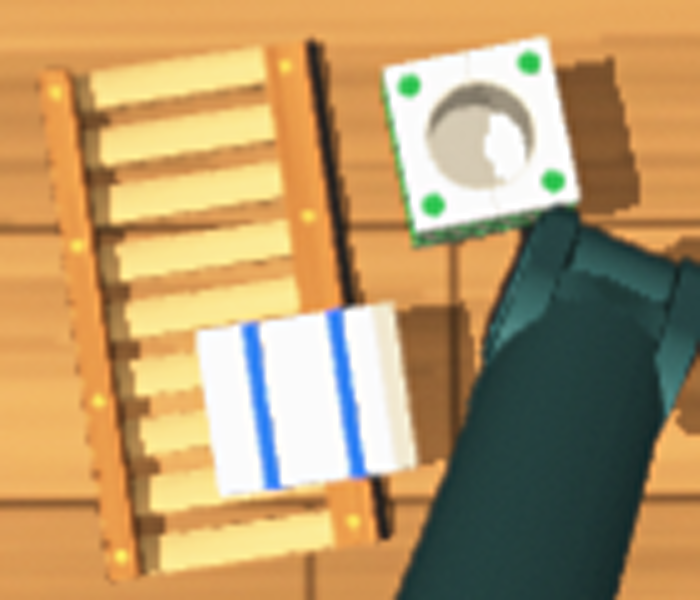

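View pics/s14c.png

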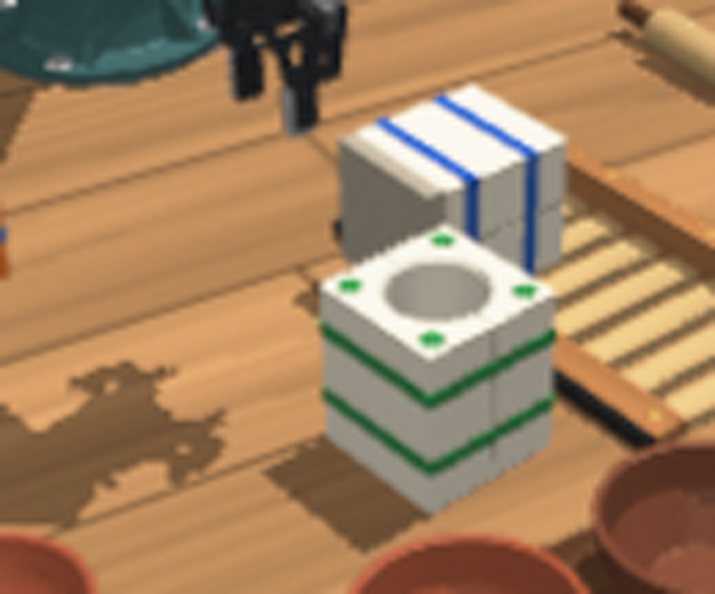

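View pics/w14.png

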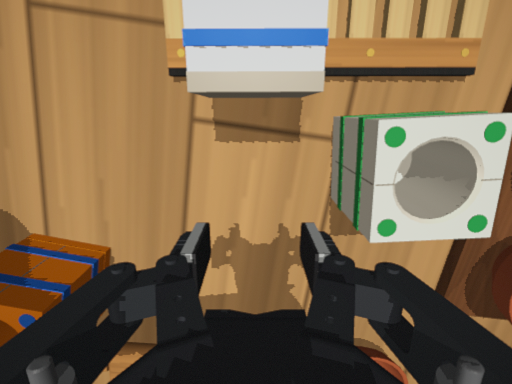

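Run:
```python
from h import *
q=[(393,305),(413,468),(197,330),(222,495)]
print(toR(onplane('top',[(180+a/5,120+b/5) for a,b in q],112)).round(1))
```

```text
[[-23.9  22.9 112. ]
 [-21.4 122.2 112. ]
 [ 95.7  20.5 112. ]
 [ 95.  121.5 112. ]]
```

The mould lies flat on the slats, base at x≈−22, y≈72, square within about 1°. Now down behind the base, then push.

jog_arm --hand '[0.6,0.6,0.6,0.6,0.6,0.6,0.6,0.6,0.6,0.6]' --pt "40 -2 0" --pt "40 0 0" --pt "35 0 0" --pt "15 0 0" --pt "0 0 -20" --pt "0 0 -20" --pt "0 0 -15" --pt "0 0 -8" --pt "0 0 -4" --pt "0 0 0" --spin '[0,0,0,0,0,0,0,0,0,0]'

```text
time: 21.4
ee_pos: [500.5, -15.4, 50.3]
orientation: [0.534, 0.464, 0.533, -0.464]
force: [0.2, -0.2, 0.3]
width: 0.605
```

Run:
```python
from h import *
say((29,72,48)); snap('wrist','w15.png')
```

```text
t 21.4 tcp rack [-40.8  71.5  50.3] world [500.5 -15.4  50.3] F rack [-0.2 -0.2  0.3] w 0.605 q [-0.26, 0.64, 0.28, 2.23, -0.52, 0.33, 0.6]
 toolz yaw in rack deg 179.97 toolx [ 0. -0. -1.]
 delta tool [  2.3  -0.5 -69.8] =world [-10.2  69.1  -2.3]
```

View pics/w15.png

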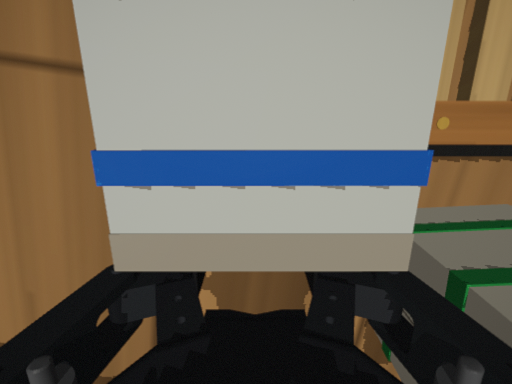

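jog_arm --hand '[0.6,0.6,0.6,0.6,0.6,0.6,0.6,0.6,0.6,0.6]' --pt "0 0 -3" --pt "0 0 -3" --pt "0 0 -3" --pt "0 0 -3" --pt "0 0 -5" --pt "0 0 -5" --pt "0 0 -5" --pt "0 0 -5" --pt "0 0 -5" --pt "0 0 -5" --spin '[0,0,0,0,0,0,0,0,0,0]'

```text
time: 22.45
ee_pos: [495.2, 23.9, 50.5]
orientation: [0.534, 0.465, 0.532, -0.465]
force: [1.0, -5.4, 0.2]
width: 0.603
```

jog_arm --hand '[0.6,0.6,0.6,0.6,0.6,0.6]' --pt "0 0 -4" --pt "0 0 -4" --pt "0 0 -4" --pt "0 0 -3" --pt "0 0 -3" --pt "0 0 0" --spin '[0,0,0,0,0,0]'

```text
time: 23.05
ee_pos: [492.6, 42.7, 50.5]
orientation: [0.534, 0.465, 0.532, -0.465]
force: [1.1, -4.4, 0.7]
width: 0.598
```

Run:
```python
from h import *
say((29,72,48))
s=snap('scene','s16.png')
cv2.imwrite('pics/s16c.png',cv2.resize(s[150:260,215:345],None,fx=5.5,fy=5.4,interpolation=cv2.INTER_CUBIC)[:,:,::-1])
```

```text
t 23.05 tcp rack [17.8 71.2 50.5] world [492.6  42.7  50.5] F rack [-4.5 -0.5  0.7] w 0.598 q [-0.39, 0.64, 0.29, 2.25, -0.56, 0.32, 0.51]
 toolz yaw in rack deg 179.86 toolx [ 0.002 -0.001 -1.   ]
 delta tool [  2.5  -0.8 -11.2] =world [-2.3 11.  -2.5]
```

View pics/s16c.png

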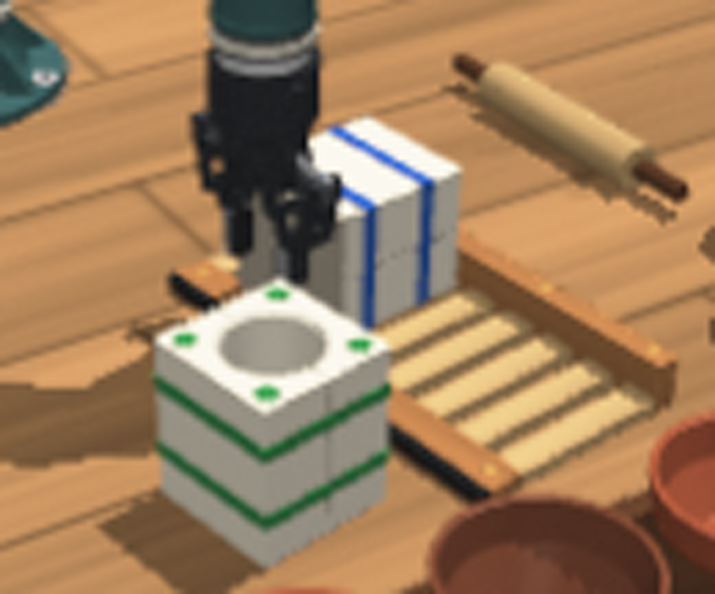

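The push is steady at about 4.5 N, with about 11 mm to go. Slower, watching the force.

jog_arm --hand '[0.6,0.6,0.6,0.6,0.6,0.6,0.6]' --pt "0 0 -2" --pt "0 0 -2" --pt "0 0 -2" --pt "0 0 -2" --pt "0 0 -1" --pt "0 0 -1" --pt "0 0 0" --spin '[0,0,0,0,0,0,0]'

```text
time: 23.8
ee_pos: [491.6, 50.4, 50.6]
orientation: [0.535, 0.464, 0.531, -0.465]
force: [0.7, -9.5, 1.3]
width: 0.599
```

jog_arm --hand '[0.6,0.6,0.6]' --pt "0 0 -1" --pt "0 0 -1" --pt "0 0 0" --spin '[0,0,0]'

```text
time: 24.1
ee_pos: [491.6, 50.4, 50.8]
orientation: [0.535, 0.464, 0.53, -0.466]
force: [2.2, -13.3, 2.3]
width: 0.603
```

jog_arm --hand '[0.6,0.6,0.6]' --pt "0 0 -1" --pt "0 0 -1" --pt "0 0 0" --spin '[0,0,0]'

```text
time: 24.4
ee_pos: [491.6, 50.5, 51.0]
orientation: [0.536, 0.464, 0.529, -0.466]
force: [2.3, -16.9, 4.5]
width: 0.6
```

Run:
```python
from h import *
say((29,72,48))
```

```text
t 24.4 tcp rack [25.7 71.1 51. ] world [491.6  50.5  51. ] F rack [-17.    0.    4.5] w 0.6 q [-0.42, 0.64, 0.3, 2.25, -0.56, 0.32, 0.49]
 toolz yaw in rack deg 179.75 toolx [ 0.005 -0.008 -1.   ]
 delta tool [ 3.  -0.9 -3.3] =world [-1.4  3.2 -3. ]
```

Force rose to 17 N with no further movement, so it's seated against the rail. Backing off and checking.

jog_arm --hand '[0.6,0.6,0.6,0.6,0.6,0.6,0.6,0.6,0.6,0.6]' --pt "0 0 4" --pt "0 0 6" --pt "0 0 15" --pt "0 0 30" --pt "0 0 30" --pt "0 0 40" --pt "-40 0 20" --pt "-40 0 10" --pt "-40 0 0" --pt "0 0 0" --spin '[0,0,0,0,0,0,0,0,0,0]'

```text
time: 25.4
ee_pos: [514.7, -95.9, 174.7]
orientation: [0.536, 0.466, 0.531, -0.462]
force: [-0.6, 0.1, -1.1]
width: 0.601
```

Run:
```python
from h import *
say()
s=snap('top','t17.png')
cv2.imwrite('pics/t17c.png',cv2.resize(s[120:240,180:320],None,fx=5,fy=5,interpolation=cv2.INTER_CUBIC)[:,:,::-1])
D=dots(s,(200,180,262,230),110)
print(D)
s=snap('scene','s17.png')
cv2.imwrite('pics/s17c.png',cv2.resize(s[150:260,215:345],None,fx=5.5,fy=5.4,interpolation=cv2.INTER_CUBIC)[:,:,::-1])
snap('wrist','w17.png')
```

```text
t 25.4 tcp rack [-122.5   68.6  174.7] world [514.7 -95.9 174.7] F rack [ 0.2  0.5 -1.1] w 0.601 q [-0.25, 0.46, 0.46, 2.13, -0.35, 0.62, 0.6]
 toolz yaw in rack deg 179.98 toolx [ 0.009  0.001 -1.   ]
[(np.float64(228.1), np.float64(201.2), 106), (np.float64(211.3), np.float64(204.1), 97)]
```

View pics/t17c.png

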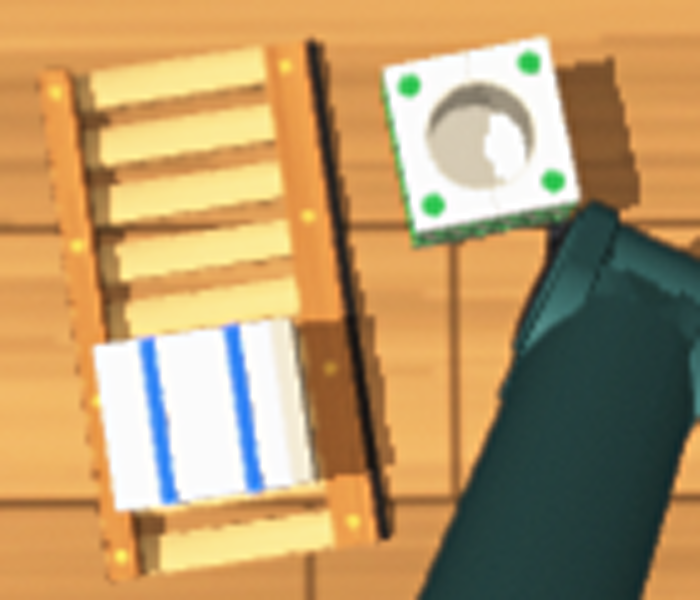

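View pics/s17c.png

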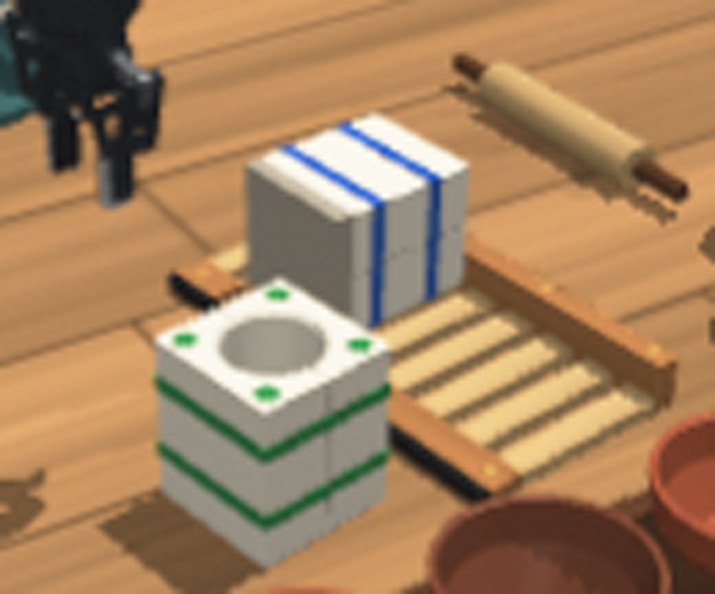

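View pics/w17.png

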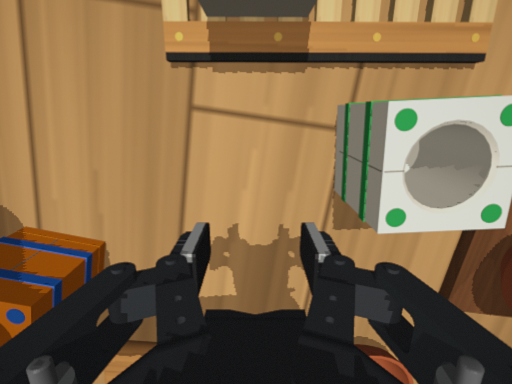

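Run:
```python
from h import *
P=lambda q:[(180+a/5,120+b/5) for a,b in q]
print('mouth,base edge',toR(onplane('top',P([(95,345),(117,512),(293,320),(315,483)]),112)).round(1).tolist())
print('rail inner',toR(onplane('top',P([(73,72),(135,568)]),40)).round(1).tolist())
im=cv2.imread('pics/top0.png')[:,:,::-1];im2=cv2.imread('pics/t17.png')[:,:,::-1]
s=np.abs(im.astype(int)-im2).max(2)
for nm,b in dict(green=(255,125,300,168),paddle=(365,200,400,290),anvil=(380,152,410,180),bowl=(350,112,395,155),jar=(105,160,135,190),cup=(125,130,158,160),pin=(125,190,150,282)).items(): print(nm,(s[b[1]:b[3],b[0]:b[2]]>40).sum())
# strap directions
hsv=cv2.cvtColor(im2.copy(),cv2.COLOR_RGB2HSV)
for c0,c1 in((205,219),(221,236)):
    m=(abs(hsv[180:230,c0:c1,0].astype(int)-110)<15)&(hsv[180:230,c0:c1,1]>90)
    r,c=np.nonzero(m); rr=np.unique(r); pts=[(c0+c[r==k].mean(),180+k) for k in rr]
    W=toR(onplane('top',pts,112)); print('strap x',W[:,0].mean().round(1),'tilt deg',np.degrees(np.polyfit(W[:,1],W[:,0],1)[0]).round(2))
```

```text
mouth,base edge [[158.3, 20.4, 112.0], [159.4, 122.4, 112.0], [37.3, 23.0, 112.0], [38.4, 122.5, 112.0]]
rail inner [[156.5, -161.3, 40.0], [161.7, 159.0, 40.0]]
green 56
paddle 601
anvil 0
bowl 0
jar 0
cup 0
pin 463
strap x 128.0 tilt deg -0.09
strap x 76.1 tilt deg 0.02
```

View pics/t17.png

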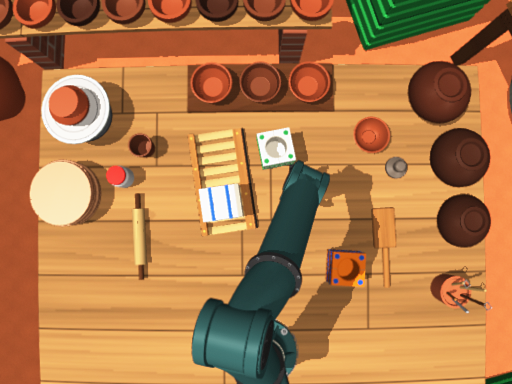

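The pixel differences at the paddle and rolling pin look like the arm's shadow: the paddle at (384,245) and pin at (139,235) haven't moved. The green mould at (277,147) and the rest are also where they were, and the blue mould at (220,203) lies square against the rail. Handing in.

Run:
```python
from h import *
print(job.close_job()); say()
```

```text
the job is handed in; nothing more can be done
None
the job is handed in; nothing more can be done
```

The blue-strapped mould now lies flat on the slats, mouth against the back rail and damp base facing the front edge. One flaw: the last few degrees of the roll were not under control. I handed the job in at about 25.5 s.

**What I did**
- I pushed the mould square up to the nosing with the half-open fingers.
- I rolled it over the edge with the fingers straddling its rear wall, one pushing and the other braking.
- I then slid it back by its base until the force rose to 17 N with no further movement.

**Last checks**
- **Squareness:** the straps run within 0.1° of the rack.
- **Position:** the mouth edge measures at rack x ≈ 158–159 mm and the base at ≈ 38 mm, against 160 and 40 mm expected. That is within the 2 mm calibration error, and the contact at the rail was firm.
- **Surroundings:** the green mould and the other pots and tools are where they were. Pixel differences at the paddle and rolling pin look like the arm's shadow; neither has moved in the last picture.

**What was not perfect**
- The braking finger slipped off somewhere between about 70° and flat, so the mould settled the last stretch by itself. The wrist force was about 1 N when read at the end of that move, but I did not record the touchdown itself, so a slight knock is possible.

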